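Swap the transit cover of a sloping pickup stand for the piezo plate

ROBOT

A 7-joint arm with a two-finger parallel gripper is mounted at the origin on the work surface. World frame = base frame: x ahead of the robot, y to its left, z up, the work surface at z = 0. Lengths are in mm, angles in rad, forces in N, time in s.
With the tool pointing down it reaches from about 400 to 875 mm from the base axis. Payload 19.3 kg.
Tool frame: the origin (TCP) lies at the very end of the fingers, on their centre line; the grasp point (between the pads) lies 19 mm behind it; z points along the fingers, y is the line along which they close (so a half turn about z gives the same grasp; the last joint's range is limited). The gripper opens to 85 mm and grips with 20 to 120 N. Pads are 22 mm wide; open, the fingers measure 114 mm over their backs; the gripper's body (76 mm by 85 mm) begins 54 mm behind the grasp point. The pads swing forward as they close: fully open they stand 13 mm farther back than shut.
Start: joints at [1.15, 0.521, -0.036, 1.599, 0.021, 1.021, -0.113], TCP at [214.753, -586.938, 231.291] pointing down, gripper open.
Joint ranges: [-2.91, 2.91], [-0.3, 2.13], [-1.5, 1.42], [0.17, 2.43], [-1.26, 4.41], [0.16, 1.93], [-2.52, 2.52]. Speed limits (rad/s): [1.89, 1.89, 2.39, 2.39, 3.01, 3.01, 3.01].

INTERFACE

Orientations are given as a 3x3 rotation matrix whose columns are the frame's x, y, z axes.
In Python, from workcell import move_ptp, move_straight, move_joints, ungrasp, close, wait, inverse_kinematics, grab_frame, camera_params, PlanningError, job_done, read_time, read_joint_positions, read_qvel, read_tau, read_tool_pos, read_tool_rot, read_wrist_force, read_moment, read_gripper_width, read_gripper_force gives the robot as it stands. The module is installed in compiled form; this text tells all that it offers. Calls block until the motion is done:
- move_ptp(position, orientation): joint-space move of the TCP to a pose.
- move_straight(position, feed=150, attitude=None, stop_force=None): straight line of the TCP; attitude=None keeps the orientation; feed is the mean speed in mm/s. With stop_force (N) it stops when the force on the tool has changed by that much, and returns True; else False.
- move_joints(angles): joint-space move.
- ungrasp() and close(effort=None): open the fingers fully, or close them until they stop; effort is the grip in N (None keeps the last).
- wait(seconds).
- inverse_kinematics(position, orientation): joint angles nearest the present ones, or None.
- grab_frame(name): name is "scene" or "top"; returns (picture, depth): 400x640x3 uint8, blue, green, red; 400x640 float32, mm along the optical axis (not along the pixel's ray), 0 where there is no reading.
- camera_params(name): a dict with "intrinsics" (3x3 intrinsics, pixels), "dist_coeffs" ([k1, k2, p1, p2, k3] as OpenCV has them; the pictures are not rectified), "extrinsics" (4x4, takes a point from camera to world coordinates). Camera axes: x right, y down, z forward; pixel columns grow to the right and rows downward; lengths in mm; the calibration is good to about 2 mm. A picture is of the moment at which its call begins. camera_params takes no time and is no camera call.
A pose or a line that the arm cannot do raises PlanningError and nothing moves.
- job_done(): hands the job in; it is judged then, once.
Readings, each from a call of its own:
- read_time(): time.
- read_joint_positions(): joint angles.
- read_qvel(): joint speeds.
- read_tau(): joint torques, N m.
- read_tool_pos(): TCP position.
- read_tool_rot(): TCP orientation.
- read_wrist_force(): force on the tool from outside, world axes, zero at the start.
- read_moment(): the same for the moment, N m.
- read_gripper_width(): finger opening in mm.
- read_gripper_force(): force on a finger pad.
Only numpy, scipy, OpenCV 4.12 (cv2) and the standard library are available. Lean on these libraries where they do the work, as an engineer would, in place of code of your own. Each camera call takes 0.05 s, during which the arm holds its last target. There are 200 camera calls.

TASK

The sloping test stand still wears its white transit cover. Lift the cover off the two pins and hang it by its tall handle on the twin-prong hook; then lower the aluminium piezo plate over the two pins, its larger hole over the thicker pin, until it rests flush on the sloping face, and let go. Leave the other things on the bench where they stand.

Things in the scene. Friction and masses are not known exactly. Their poses are not given: they have to be found in the camera images.
- face: Sloping aluminium face of the grey test stand, 110 mm (x) x 150 mm (y), fixed. Origin: centre of its surface, 75 mm above the bench. x runs up the slope, y level across it, z is the outward normal, leaning 30 degrees from vertical to the low side, which faces roughly the robot. Two steel pins stand along its z at x = 0, y = +45 mm (thick) and y = -45 mm (thin).
- stand: The grey stand that carries the face: base 150 x 170 mm, origin on the bench under the face's origin, x to its high side, z up. A fixed microphone on a post, up to 260 mm above the bench, stands behind the high side at x = +105 mm.
- pin_a (a point): Foot of the thick pin, on its axis, in the face's surface. The pin is 12 mm thick and straight for 10 mm, then tapers to 5 mm at its tip, 18 mm above the face.
- pin_b (a point): Foot of the thin pin, on its axis, in the face's surface. The pin is 8 mm thick and straight for 10 mm, then tapers to 3 mm at its tip, 18 mm above the face.
- cover: White plastic transit cover, a loose plate 70 mm (x) x 136 mm (y) x 6 mm, about 0.14 kg. It starts seated on the face, its axes along the face's, the pins in its 14 and 10 mm holes (y = +45, -45 mm). Origin: centre of its underside. Two steel posts (12 x 8 mm) at y = +60 and -60 mm carry the handle bar.
- cover_bar (a point): Centre of the cover's straight steel handle bar, 56 mm above the cover's underside. The bar runs along the cover's y, is 128 mm long, 12 mm wide (x) and 10 mm high; its underside is 45 mm above the plate's top.
- hook: Fixed hook stand. Origin on the bench, x pointing away from the robot side, z up. Post 16 mm thick, 210 mm tall at x = +40 mm; from it two level parallel prongs 10 mm thick at y = +34 and -34 mm, axes 200 mm high, run to x = -65 mm, where they turn up, ending at x = -78 mm (top 217 mm high). A level bar joins them at the post. Base 130 x 120 x 14 mm.
- hook_seat (a point): Midway between the prongs, level with their tops (205 mm above the bench), at x = -30 mm of the hook. A hung bar rests across both prongs with its underside at this height; anywhere along their level part will do.
- plate: Aluminium piezo plate, loose, 80 mm (x) x 130 mm (y) x 6 mm, about 0.24 kg, lying flat on a 4 mm black mat. Origin: centre of its underside, z up. In the middle stands a black grip rib 14 mm (x) x 50 mm (y), its top 42 mm above the underside; beside it lies a flat brass disc, 2.5 mm high. Belongs on the face with its axes along the face's.
- plate_rib (a point): Grip point on the axis of the rib, 30 mm above the plate's underside
- plate_hole_a (a point): Centre of the lower mouth of the plate's larger through hole, 14 mm wide, at the plate's y = +45 mm, x = 0
- plate_hole_b (a point): Centre of the lower mouth of the plate's smaller through hole, 10 mm wide, at the plate's y = -45 mm, x = 0
- fork: Bystander: aluminium tuning fork standing upright on a round rubber foot (44 mm), 155 mm tall, just beyond the plate's mat; origin under its foot
- suction_cup: Bystander: blue silicone suction cup, 44 mm across, 34 mm tall; origin under its centre
- speaker: Bystander: black cone speaker, 70 x 80 x 100 mm tall, on the robot's side of the stand; origin under it
- piezo_holder: Bystander: clear acrylic holder with a ceramic disc, 35 x 60 x 52 mm tall, in front of the hook; origin under it
- mallet: Bystander: rubber mallet with wooden handle, 180 mm long, 28 mm high, lying across in front of the stand; origin on the bench near its middle
- jar: Bystander: jar, 56 mm across, 70 mm tall; origin under it
There are look-alikes about, which are no part of the job. Leave any red look-alike of the plate alone.

How it is judged (in metres and radians):
On the way, in this order (a step that is already met when the one before it is completed fails the run):
1. the cover hangs by its handle bar on both prongs of the hook, let go (x of cover_bar in the frame of hook between -0.072 and 0.035 m and y of cover_bar in the frame of hook between -0.045 and 0.045 m and z of cover_bar in the frame of hook between 0.203 and 0.222 m and linear speed of cover below 0.05 m/s and contact force between the fingers and cover below 0.1 N), for 0.2 s.
2. the piezo plate sits flush on the sloping face, each hole over its own pin, let go (distance between plate_hole_a and pin_a below 0.004 m and distance between plate_hole_b and pin_b below 0.004 m and z of each of plate_hole_a, plate_hole_b in the frame of face below 0.0025 m and angle between the z axis of plate and the z axis of face, either way round below 0.05 rad and linear speed of plate below 0.03 m/s and contact force between the fingers and plate below 0.1 N), for 0.2 s.
At the end, for the whole second after the job is handed in: Let go and at rest: the cover hangs with its bar across both prongs (bar centre 203 to 222 mm above the bench, within 45 mm of the middle, between post and turned-up ends); each hole of the piezo plate within 4 mm of its pin foot and 2.5 mm of the face, plate parallel to 0.05 rad (all of step 1 and all of step 2); the robot touches nothing.
It fails at once if a bystander (fork, suction cup, speaker, piezo holder, mallet or jar) is moved by more than 25 mm or the fork is tipped (distance of any of fork, suction_cup, speaker, piezo_holder, mallet, jar from where it was at the start of the episode above 0.025 m or angle between fork's own z axis and vertical above 0.5 rad).
It also fails if it takes over 72 s, if anything falls off the work surface, if the arm or the gripper's body presses on something with over 40 N, if the wrist force passes 120 N, or if a joint passes its speed limit or range.

## Working session

There is one attempt and no reset: what is moved stays moved. The work goes in short steps, each a Python script; the robot and the scene stay as the last script left them, time stands still between calls to the robot, and variables do not carry over. Pictures are saved under pics/ and viewed, at most 10 in all, crops included, and the job is handed in when it is done.

```bash
mkdir -p pics; python3 - <<'E'
from workcell import *
import cv2,numpy as np
np.set_printoptions(precision=4,suppress=True)
for n in("scene","top"):
    im,d=grab_frame(n); cv2.imwrite(f"pics/{n}0.png",im); np.savez(f"{n}0.npz",im=im,d=d); print(n,camera_params(n),(d>0).mean())
print(read_time(),read_tool_rot())
E
```

```text
scene {'intrinsics': array([[398.5151,   0.    , 314.2759],
       [  0.    , 398.5151, 201.1014],
       [  0.    ,   0.    ,   1.    ]]), 'dist_coeffs': array([-0.0785,  0.    ,  0.    ,  0.    ,  0.    ]), 'extrinsics': array([[  -0.3529,    0.4933,   -0.7951, 1623.5432],
       [   0.9357,    0.1889,   -0.298 ,  563.4991],
       [   0.0032,   -0.8491,   -0.5282,  885.4346],
       [   0.    ,    0.    ,    0.    ,    1.    ]])} 0.99594140625
top {'intrinsics': array([[471.2519,   0.    , 318.1198],
       [  0.    , 471.2519, 201.3944],
       [  0.    ,   0.    ,   1.    ]]), 'dist_coeffs': array([-0.0704,  0.    ,  0.    ,  0.    ,  0.    ]), 'extrinsics': array([[  -0.0246,   -0.9913,    0.1297,  327.2315],
       [  -0.9997,    0.0255,    0.005 ,  162.2491],
       [  -0.0083,   -0.1295,   -0.9915, 1443.2412],
       [   0.    ,    0.    ,    0.    ,    1.    ]])} 0.996078125
0.1 [[ 0.9391  0.3436 -0.0004]
 [ 0.3436 -0.9391  0.0009]
 [-0.0001 -0.001  -1.    ]]
```

View pics/scene0.png

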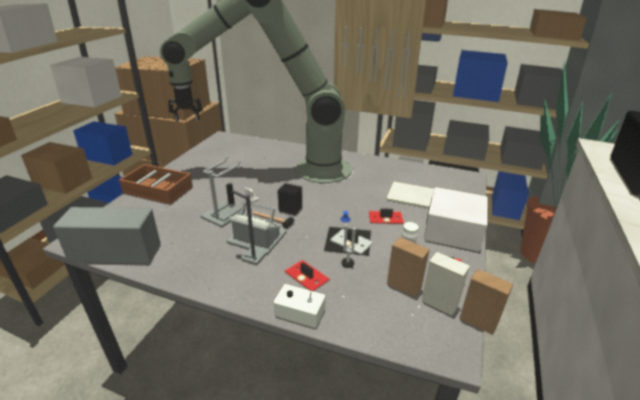

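View pics/top0.png

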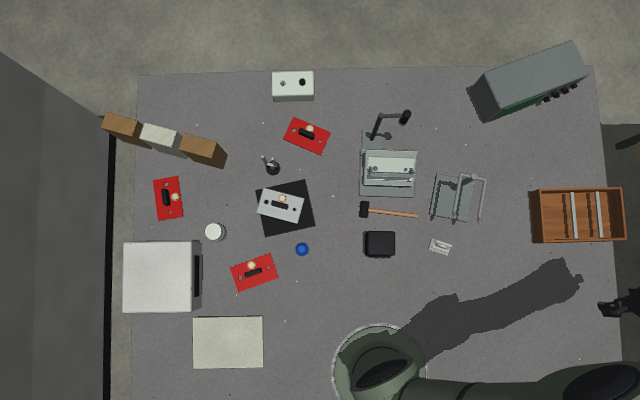

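The scene view shows the stand at about (255,230), the hook at (222,190) and the plate at (348,240). In the top view, the stand with the white cover is at (389,170), the hook at (460,197), the plate at (281,204) and the fork at (270,165).

```bash
python3 - <<'E'
import cv2
a=cv2.imread("pics/top0.png")[100:260,240:500]; cv2.imwrite("pics/topc.png",cv2.resize(a,None,fx=3,fy=3,interpolation=cv2.INTER_CUBIC))
a=cv2.imread("pics/scene0.png")[150:275,190:380]; cv2.imwrite("pics/scenec.png",cv2.resize(a,None,fx=4,fy=4,interpolation=cv2.INTER_CUBIC))
E
```

```text
(no output)
```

View pics/topc.png

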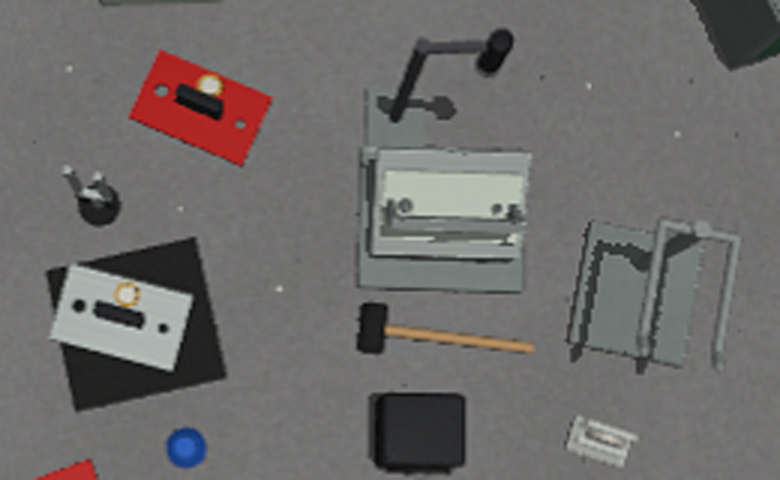

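View pics/scenec.png

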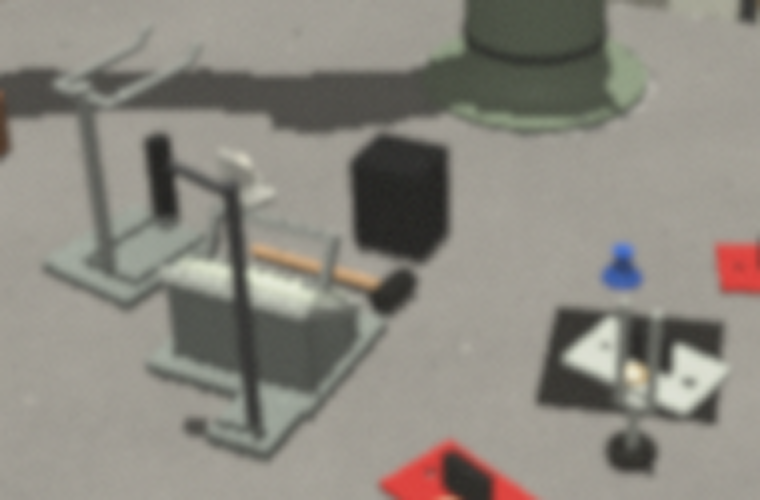

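The crops show these positions:
- **Top crop:** the plate's large hole is at (79,305) and its small hole at (163,328). The cover's holes are at (405,205) and (497,209), with the bar at y≈227. The prongs run from (665,225) to (642,350) and from (738,235) to (718,360).
- **Scene crop:** the same layout from the far side.

Next I'll turn the depth into point clouds.

```bash
cat > h.py <<'E'
import cv2,numpy as np
from workcell import *
np.set_printoptions(precision=4,suppress=True)
def rays(n,uv):
    p=camera_params(n); K,D,E=p["intrinsics"],p["dist_coeffs"],p["extrinsics"]
    x=cv2.undistortPoints(np.asarray(uv,float).reshape(-1,1,2),K,D)[:,0]
    return E[:3,3],np.c_[x,np.ones(len(x))]@E[:3,:3].T
def onz(n,uv,z):
    o,r=rays(n,uv); return o+r*((z-o[2])/r[:,2])[:,None]
def cloud(n,d):
    v,u=np.mgrid[:400,:640]; o,r=rays(n,np.c_[u.ravel(),v.ravel()])
    return (o+r*d.reshape(-1,1)).reshape(400,640,3)
def project(n,P):
    p=camera_params(n); E=np.linalg.inv(p["extrinsics"])
    return cv2.projectPoints(np.atleast_2d(P).astype(float),cv2.Rodrigues(E[:3,:3])[0],E[:3,3],p["intrinsics"],p["dist_coeffs"])[0][:,0]
def triang(ua,ub):
    (o1,r1),(o2,r2)=rays("scene",[ua]),rays("top",[ub])
    s=np.linalg.lstsq(np.c_[r1[0],-r2[0]],o2-o1,rcond=None)[0]
    a,b=o1+s[0]*r1[0],o2+s[1]*r2[0]; return (a+b)/2,np.linalg.norm(a-b)
E
python3 - <<'E'
from h import *
S=np.load("scene0.npz");T=np.load("top0.npz")
ct=cloud("top",T["d"]);cs=cloud("scene",S["d"])
print("bench top",ct[215:235,330:350,2].mean(),ct[215:235,330:350,2].std()); 
b=cs.reshape(-1,3);m=(abs(b[:,0]-ct[225,340,0])<30)&(abs(b[:,1]-ct[225,340,1])<30);print("bench scene",b[m,2].mean(),b[m,2].std())
# plate
im=T["im"].astype(int);sub=(slice(175,245),slice(250,320))
bright=(im.min(2)>130);lab=np.zeros((400,640),np.uint8);lab[sub]=bright[sub]*255
c=max(cv2.findContours(lab,cv2.RETR_EXTERNAL,cv2.CHAIN_APPROX_NONE)[0],key=cv2.contourArea)
fill=cv2.drawContours(np.zeros_like(lab),[c],-1,255,-1)
zt=np.median(ct[lab>0][:,2]);print("plate top z",zt)
p=onz("top",c.reshape(-1,2),10.)[:,:2];print(cv2.minAreaRect(p.astype(np.float32)))
dark=((fill>0)&(im.max(2)<90)).astype(np.uint8)
n,l,s,ce=cv2.connectedComponentsWithStats(dark)
for i in range(1,n): print(s[i],ce[i],onz("top",ce[i],10)[0],np.median(ct[l==i][:,2]))
# hook & stand slices
R=ct[110:250,350:500].reshape(-1,3)
for lo,hi in((190,203),(203,225)):
    q=R[(R[:,2]>lo)&(R[:,2]<hi)];print("z",lo,hi,len(q));print(q[::max(1,len(q)//25)])
E
```

```text
bench top 6.894711886498637 101.86761398244437
bench scene -287.97653895792956 364.2490704266445
plate top z 9.666459669531378
((505.7009582519531, 287.4729309082031), (130.40003967285156, 79.33910369873047), 73.34569549560547)
[264 200   4   4  14] [265.7143 201.5   ] [518.4612 330.505   10.    ] 4.537617152245616
[271 200  17  10  88] [279.2841 204.5   ] [508.1043 288.8753  10.    ] 44.69223858073326
[293 208   3   3   7] [293.7143 209.    ] [493.0834 244.8225  10.    ] 4.868601898708675
z 190 203 158
[[ 710.3606  -54.7259  202.1307]
 [ 702.7557    2.1022  194.4079]
 [ 556.6103 -214.597   202.4626]
 [ 551.1375 -219.857   201.8386]
 [ 548.3991 -225.316   201.174 ]
 [ 545.1897 -241.2818  201.707 ]
 [ 542.4041 -240.9822  202.0499]
 [ 539.5442 -243.3778  202.4662]
 [ 536.663  -268.5583  199.9402]
 [ 528.1123 -275.7752  201.0339]
 [ 524.0346 -275.539   192.8006]
 [ 518.782  -209.7037  201.4066]
 [ 511.6379 -271.3107  202.6605]
 [ 508.2103 -200.9975  201.0621]
 [ 503.5333 -270.7635  202.5725]
 [ 498.6568 -268.8207  199.2387]
 [ 494.6131 -197.0805  202.3154]
 [ 492.8281 -276.0454  200.819
[... 473 characters left out ...]
.4932]
 [ 548.1649 -248.4208  214.0885]
 [ 547.0516 -254.0601  204.7738]
 [ 543.1135 -254.3642  211.3458]
 [ 541.6335 -259.4146  203.8871]
 [ 539.1475 -253.9897  203.2692]
 [ 535.5567 -277.6997  204.9702]
 [ 529.9165 -276.8543  206.2376]
 [ 523.6936 -211.9192  204.2047]
 [ 513.9946 -273.558   204.5541]
 [ 505.6817 -275.3595  205.4936]
 [ 497.9449 -272.799   203.4177]
 [ 488.6028 -203.8668  205.553 ]
 [ 479.1063 -265.7028  204.4225]
 [ 472.8173 -200.7052  203.7105]
 [ 465.5171 -267.133   205.3992]
 [ 457.8273 -261.8011  203.5935]
 [ 450.9444 -192.1826  210.0697]
 [ 442.332  -189.6719  217.1166]
 [ 436.7969 -188.48    220.1505]
 [ 430.7644 -258.4419  208.1191]
 [ 419.9025 -253.5221  212.6377]]
```

```bash
cat > fit.py <<'E'
from h import *
from scipy.optimize import least_squares
from scipy.spatial.transform import Rotation as Rn
def hookfit(ct):
    R=ct[150:235,430:500].reshape(-1,3); q=R[(R[:,2]>198)&(R[:,2]<209)]
    def res(p):
        c,s=np.cos(p[2]),np.sin(p[2]); v=-s*(q[:,0]-p[0])+c*(q[:,1]-p[1]); u=c*(q[:,0]-p[0])+s*(q[:,1]-p[1])
        return np.where(u<28,abs(v)-34,0)
    # p: point at xy with approx hook centre
    p=np.array([495.,-235.,-.2])
    for _ in range(4):
        r=least_squares(res,p,loss="soft_l1",f_scale=3); p=r.x
        c,s=np.cos(p[2]),np.sin(p[2]); d=R-[p[0],p[1],0]; u=c*d[:,0]+s*d[:,1]; v=-s*d[:,0]+c*d[:,1]
        k=(R[:,2]>190)&(abs(v)<42)
        tip=np.percentile(u[k],1); back=np.percentile(u[k],99)
        mid=u[(R[:,2]>190)&(abs(v)<22)]          # crossbar / post points
        # outer faces tip at -78, crossbar around x=40
        off=tip+78; p[:2]+=off*np.array([c,s])
    return p,tip,back,np.percentile(mid,[5,50,95])-off,np.median(R[k&(R[:,2]>199)&(R[:,2]<209),2]),np.abs(r.fun).mean()
E
python3 - <<'E'
from fit import *
S=np.load("scene0.npz");T=np.load("top0.npz");ct=cloud("top",T["d"]);cs=cloud("scene",S["d"])
print("hook",hookfit(ct))
for nm,c,im in(("top",ct,T["im"]),("scene",cs,S["im"])):
    P=c.reshape(-1,3);I=im.reshape(-1,3).astype(int)
    k=(P[:,0]>520)&(P[:,0]<700)&(P[:,1]>-110)&(P[:,1]<110)&(P[:,2]>20)
    P=P[k];I=I[k]
    w=(I.min(1)>165)&(P[:,2]<105)&(P[:,2]>60)
    print(nm,len(P),"white",w.sum())
    q=P[w]; 
    for _ in range(5):
        m=q.mean(0);n=np.linalg.svd(q-m,full_matrices=False)[2][2];n*=np.sign(n[2]);e=(q-m)@n;print(len(q),e.std(),m,n,np.degrees(np.arccos(n[2])));q=q[abs(e)<max(2*e.std(),1.5)]
    h=(P-m)@n; print("hist",np.histogram(h,np.arange(-20,70,4)))
    b=P[(h>38)&(h<62)&(P[:,0]<640)]; mb=b.mean(0); V=np.linalg.svd(b-mb)[2]; print("bar",len(b),mb,V[0],np.ptp((b-mb)@V[0]),np.percentile(h[(h>38)&(h<62)&(P[:,0]<640)],[10,50,90]))
E
```

```text
hook (array([ 504.5547, -238.1131,   -0.2406]), np.float64(-78.0937779506913), np.float64(47.66383402795005), array([35.7075, 41.2572, 47.7273]), np.float64(204.09208239951568), np.float64(1.694251125117236))
top 1873 white 545
545 2.7953171051085937 [609.1293 -46.2841  87.1646] [-0.5126  0.0334  0.858 ] 30.911275822317847
519 2.4275157680849153 [608.8687 -46.5898  87.1673] [-0.5128  0.0309  0.858 ] 30.911733103187036
502 2.2625820981796103 [608.893  -46.539   87.2706] [-0.5134  0.0317  0.8576] 30.952889073899872
492 2.1830023697698073 [608.9583 -46.5324  87.3775] [-0.5127  0.032   0.858 ] 30.91089548185698
484 2.12590175332458 [608.8872 -46.7447  87.343 ] [-0.5122  0.0308  0.8583] 30.871026287635097
hist (array([ 19,  40, 173, 391, 481, 328,  51,  11,   9,   5,   3,   3,   5,
         3,   2,   4,   8,  41, 124,  56,  10,   1]), array([-20, -16, -12,  -8,  -4,   0,   4,   8,  12,  16,  20,  24,  28,
        32,  36,  40,  44,  48,  52,  56,  60,  64,  68]))
bar 227 [571.4732 -42.8567 127.4375] [-0.0583 -0.9983  0.0011] 126.40683644994417 [49.4293 54.0031 57.7448]
scene 1005 white 16
[... 152 characters left out ...]
0.4112  0.0206  0.9113] 24.315031179220387
156 1.9955139272517886 [624.615  -40.8618  90.0315] [-0.411   0.0209  0.9114] 24.300184558345048
156 1.9955139272517886 [624.615  -40.8618  90.0315] [-0.411   0.0209  0.9114] 24.300184558345048
156 1.9955139272517886 [624.615  -40.8618  90.0315] [-0.411   0.0209  0.9114] 24.300184558345048
hist (array([ 49,  19,  46,  51, 109,  96,  19,  10,   9,   8,  10,   9,   4,
        10,   9,   8,  18,  33,  39,   0,   0,   0]), array([-20, -16, -12,  -8,  -4,   0,   4,   8,  12,  16,  20,  24,  28,
        32,  36,  40,  44,  48,  52,  56,  60,  64,  68]))
bar 104 [579.7705 -33.0708 124.053 ] [0.0507 0.9987 0.01  ] 130.5194410188445 [42.2175 50.213  54.9492]
```

```bash
cat > poses.py <<'E'
from fit import *
ys=np.array([.058,.9983,0]);n=np.array([-.5*ys[1],.5*ys[0],.866]);n/=np.linalg.norm(n);xs=np.cross(ys,n)
F0=np.array([602,-44.6,74.6])
def tool(yax,down):
    z=down/np.linalg.norm(down); y=yax/np.linalg.norm(yax); return np.c_[np.cross(y,z),y,z]
hy=-.2406;hx=np.array([np.cos(hy),np.sin(hy),0]);hyv=np.array([-np.sin(hy),np.cos(hy),0]);H0=np.array([504.55,-238.11,0])
Z=np.array([0,0,1.])
px=np.array([np.cos(-.289),np.sin(-.289),0]);P0=np.array([505.8,287.6,4])
def hk(x,z): return H0+hx*x+Z*z
def show(tag): print(tag,round(read_time(),2),read_tool_pos(),"w",read_gripper_width(),"F",read_wrist_force())
E
python3 - <<'E'
from poses import *
for s in(1,-1):
    Rf=tool(s*xs,-n);Rh=tool(s*hx,-Z);Rp=tool(s*px,-Z);bar=F0+56*n
    for nm,p,R in(("preG",bar+80*n,Rf),("G",bar-19*n,Rf),("lift",bar+50*n,Rf),("liftup",bar+50*n+60*Z,Rh),("pre",hk(-125,214),Rh),("hang",hk(-36,190),Rh),("hangup",hk(-36,300),Rh),("plate",P0+11*Z,Rp),("plup",P0+200*Z,Rp),("place",F0+11*n,Rf),("preplace",F0+100*n,Rf)):
        q=inverse_kinematics(p,R);print(s,nm,p,q)
E
```

```text
1 preG [534.1138 -40.6559 192.3791] [ 0.3128  0.2922 -0.4547  2.2872  1.2636  0.2113 -1.3522]
1 G [583.531  -43.527  106.6428] [ 0.4859  0.5969 -0.6995  2.2198  1.8479  0.4253 -1.8339]
1 lift [549.0887 -41.5259 166.3984] [ 0.6286  0.4551 -0.8622  2.2611  1.5403  0.412  -1.5656]
1 liftup [549.0887 -41.5259 226.3984] [ 0.3769  0.4552 -0.5556  1.7827  0.2823  0.9835 -0.5317]
1 pre [ 383.1506 -208.3243  214.    ] [ 0.7233  0.2692 -0.4286  2.0746  0.1508  0.8268 -0.0348]
1 hang [ 469.587  -229.5317  190.    ] [ 0.6333  0.4334 -0.3838  1.8962  0.2107  0.8512 -0.0986]
1 hangup [ 469.587  -229.5317  300.    ] [ 0.6559  0.3077 -0.3998  1.7659  0.133   1.0946 -0.0288]
1 plate [505.8 287.6  15. ] [-0.2391  0.8168 -0.551   1.827   0.6473  0.6852 -1.4559]
1 plup [505.8 287.6 204. ] [ 0.0895  0.7097 -1.0941  1.709   0.684   1.1586 -1.4883]
1 place [596.5092 -44.281   84.1262] [ 0.8369  0.9815 -1.277   2.1807  1.8141  0.9277 -1.5618]
1 preplace [552.0837 -41.6999 161.2023] [ 0.625   0.4724 -0.8613  2.2581  1.57    0.4213 -1.5895]
-1 preG [534.1138 -40.6559 192.3791] [ 0.9254  0.5422 -1.2707  2.2631
[... 272 characters left out ...]
3923  1.8399 -0.9355  1.2663 -2.518 ]
-1 pre [ 383.1506 -208.3243  214.    ] [-0.4213  0.4111  1.024   2.1233 -0.4705  0.8527 -2.4959]
-1 hang [ 469.587  -229.5317  190.    ] [-0.2829  0.5809  0.8976  1.9407 -0.5793  0.9005 -2.4701]
-1 hangup [ 469.587  -229.5317  300.    ] [-0.4763  0.5682  1.2382  1.8166 -0.5809  1.1858 -2.435 ]
-1 plate [505.8 287.6  15. ] [ 0.1507  1.1824 -1.2832  1.8075  1.2382  1.2196  1.3123]
-1 plup [505.8 287.6 204. ] [ 0.1644  0.8115 -1.275   1.7057  0.8151  1.2639  1.5527]
-1 place [596.5092 -44.281   84.1262] [ 0.8369  0.9815 -1.277   2.1807  1.8141  0.9277  1.5798]
-1 preplace [552.0837 -41.6999 161.2023] [ 0.2996  0.3841 -0.447   2.2727  1.6155  0.2292  1.4538]
```

```bash
python3 - <<'E'
from poses import *
Rf=tool(xs,-n);Rh=tool(hx,-Z);bar=F0+56*n
p=read_tool_pos(); move_straight([p[0],p[1],400],feed=300)
move_ptp(hk(-36,400),Rh);show("overhook")
move_ptp(bar+80*n+80*Z,Rf);show("over")
move_straight(bar+60*n,feed=200)
hit=move_straight(bar-17*n,feed=80,stop_force=8);show(f"at bar {hit}")
close(25);show("closed")
hit=move_straight(bar+20*n,feed=60,stop_force=25);show(f"lift {hit}")
im,d=grab_frame("top");cv2.imwrite("pics/t1.png",cv2.resize(im[90:260,330:530],None,fx=3,fy=3))
E
```

```text
overhook 2.42 [ 469.1618 -230.901   399.8326] w 85.49706083944646 F [-0.1761 -0.7216  0.191 ]
over 3.39 [534.7534 -42.0079 272.9225] w 84.90939955596218 F [-0.6557  0.1453 -0.1288]
at bar False 6.09 [582.5146 -43.4491 108.8392] w 85.17123650054442 F [-0.4867 -0.7997  0.378 ]
closed 6.75 [582.4088 -43.4457 108.3271] w 11.250498369440457 F [-2.562  -0.0614  0.7164]
lift False 7.52 [564.1595 -42.3253 140.4027] w 11.42116132323471 F [ 0.7593  0.4627 -1.3985]
```

View pics/t1.png

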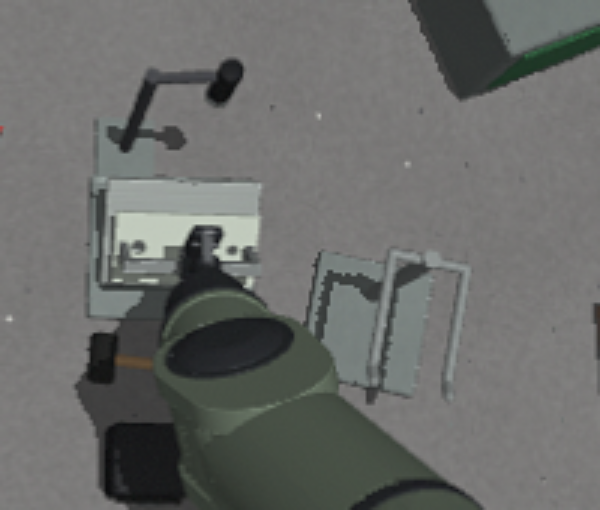

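The bar is gripped at width 11.4 mm and the cover is clear of the pins. Next I carry it to the hook.

```bash
python3 - <<'E'
from poses import *
Rh=tool(hx,-Z);bar=F0+56*n
move_straight(bar+60*n+50*Z,feed=200);show("up")
move_ptp(hk(-125,214)+60*Z+hyv*60,Rh);show("side")
move_straight(hk(-130,214),feed=150);show("pre")
im,d=grab_frame("scene");cv2.imwrite("pics/s2.png",cv2.resize(im[130:260,180:310],None,fx=4,fy=4,interpolation=cv2.INTER_CUBIC)); np.savez("s2.npz",im=im,d=d)
im,d=grab_frame("top");np.savez("t2.npz",im=im,d=d)
E
```

```text
up 8.75 [544.0117 -41.3038 224.6496] w 11.31686484292858 F [ 0.1464 -0.2255 -2.0518]
side 9.7 [ 397.6016 -150.1109  273.4775] w 11.667076550098448 F [ 0.0214  0.1357 -0.3879]
pre 10.42 [ 377.8251 -206.3626  213.9668] w 11.718436509082023 F [-5.605   2.0398 -0.6309]
```

View pics/s2.png

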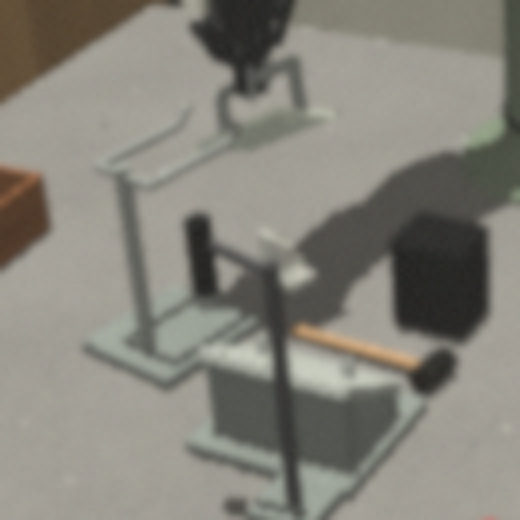

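The cover is level and in front of the prong tips, but there is a 6 N sideways reading. I'll check the geometry numerically before inserting it.

```bash
python3 - <<'E'
from poses import *
wait(0.3);show("now")
for nm,f in(("top","t2.npz"),("scene","s2.npz")):
    D=np.load(f);P=cloud(nm,D["d"]).reshape(-1,3);I=D["im"].reshape(-1,3).astype(int)
    q=np.c_[(P-H0)@hx,(P-H0)@hyv,P[:,2]]
    k=(q[:,0]>-200)&(q[:,0]<-60)&(abs(q[:,1])<90)&(q[:,2]>150)&(q[:,2]<250)
    w=k&(I.min(1)>(120 if nm=="scene" else 150))&(q[:,2]<200);print(nm,k.sum(),w.sum(),"plate pts pct\n",np.percentile(q[w],[3,25,50,75,97],axis=0))
    b=k&(q[:,2]>215)&(abs(q[:,1])<64)&(abs(q[:,1])>20);print("bar",b.sum(),"\n",np.percentile(q[b],[3,25,50,75,97],axis=0))
E
```

```text
now 10.82 [ 378.2784 -205.6268  214.4184] w 11.38607826658818 F [-3.3517  4.9777 -1.9801]Traceback (most recent call last):
  File "<stdin>", line 7, in <module>
    return _quantile_unchecked(
        a, q, axis, out, overwrite_input, method, keepdims, weights)
    return _ureduce(a,
                    func=_quantile_ureduce_func,
    ...<5 lines>...
                    overwrite_input=overwrite_input,
                    method=method)
    r = func(a, **kwargs)
    result = _quantile(arr,
                       quantiles=q,
    ...<2 lines>...
                       out=out,
                       weights=wgt)
    slices_having_nans = np.isnan(arr[-1, ...])
                                  ~~~^^^^^^^^^
IndexError: index -1 is out of bounds for axis 0 with size 0
```

```bash
python3 - <<'E'
from poses import *
for _ in range(4): wait(0.1);show("now")
D=np.load("s2.npz");P=cloud("scene",D["d"]).reshape(-1,3);I=D["im"].reshape(-1,3).astype(int)
q=np.c_[(P-H0)@hx,(P-H0)@hyv,P[:,2]]
k=(q[:,0]>-220)&(q[:,0]<-20)&(abs(q[:,1])<100)&(q[:,2]>140)&(q[:,2]<250)
for lo in range(140,250,10):
    b=k&(q[:,2]>lo)&(q[:,2]<lo+10)
    if b.sum()>3: print(lo,b.sum(),"x",np.percentile(q[b,0],[3,50,97]),"y",np.percentile(q[b,1],[3,25,50,75,97]),"I",I[b].mean())
E
python3 - <<'E'
import cv2,numpy as np
im=np.load("t2.npz")["im"];cv2.imwrite("pics/t2.png",cv2.resize(im[130:290,370:530],None,fx=3.5,fy=3.5,interpolation=cv2.INTER_CUBIC))
E
```

```text
now 10.92 [ 378.2916 -205.6032  214.4142] w 11.511887299819795 F [-5.1617  6.0671 -1.169 ]
now 11.02 [ 378.3066 -205.609   214.4223] w 11.736705437909219 F [-5.0359  6.2194 -1.2047]
now 11.12 [ 378.2917 -205.6273  214.4221] w 12.01654679318151 F [-4.8983  5.8632 -1.426 ]
now 11.22 [ 378.305  -205.5947  214.4222] w 11.364861921547053 F [-4.4737  5.1265 -1.0047]
140 4 x [-137.5167 -131.2701 -125.3349] y [-17.3337 -13.086  -10.1177  -8.6651  -8.419 ] I 134.16666666666666
150 8 x [-135.0201 -124.6298 -110.1876] y [-18.9018 -14.9816  -7.0743   1.6775   5.3818] I 129.75
160 9 x [-131.8361 -110.2329  -75.6334] y [-27.7304  -6.8163  -2.0533   1.1554  20.178 ] I 128.4814814814815
170 26 x [-131.3856 -110.3032  -71.6587] y [-29.9498 -23.6673  -3.4092  16.5304  34.6936] I 125.15384615384616
180 30 x [-136.6905 -112.4591  -75.0412] y [-36.0852 -28.7156  10.0309  29.2316  47.4779] I 120.65555555555555
190 42 x [-133.0591 -106.0571  -26.6058] y [-41.7745 -33.3411  30.0898  37.7183  60.9835] I 120.75396825396825
200 80 x [-131.2998  -62.8619  -22.8924] y [-43.0683 -32.545   32.1055  41.0179  82.6191] I 130.94166666666666
210 55 x [-139.9099 -112.2525  -67.0808] y [-37.3643   1.6795  37.5234  71.0741  96.8502] I 127.53939393939395
220 42 x [-138.6167 -109.6232  -76.1323] y [-1.2514 10.3196 62.3323 83.9131 92.5979] I 110.06349206349206
230 51 x [-129.1158 -111.7626  -75.9971] y [-1.8933  9.4145 70.8478 82.1381 90.4133] I 101.08496732026144
240 44 x [-135.3592 -117.601   -88.4042] y [-0.0536  9.3194 24.2963 70.7685 83.1372] I 88.51515151515152
```

View pics/t2.png

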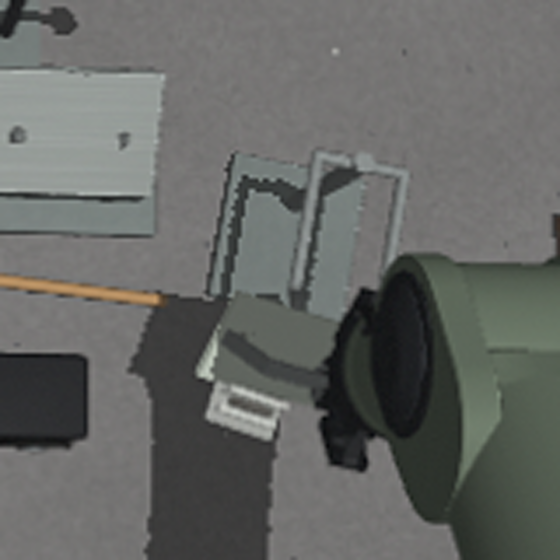

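The top view shows the cover tilted and its leading edge lying over the +y prong tip at (297,290), so it was knocked on the way down. I'll raise it clear and measure how it now sits in the grip.

```bash
python3 - <<'E'
from poses import *
print(move_straight(hk(-132,224)+hyv*5,feed=40,stop_force=15));show("a")
print(move_straight(hk(-132,320)+hyv*30,feed=150,stop_force=15));wait(.3);show("b")
S,d=grab_frame("scene");np.savez("s3.npz",im=S,d=d)
cv2.imwrite("pics/s3.png",cv2.resize(S[100:230,180:310],None,fx=4,fy=4,interpolation=cv2.INTER_CUBIC))
P=cloud("scene",d).reshape(-1,3);tp=read_tool_pos()
q=np.c_[(P-tp)@hx,(P-tp)@hyv,P[:,2]-tp[2]]
k=(abs(q[:,0])<90)&(abs(q[:,1])<110)&(q[:,2]<40)&(q[:,2]>-90)
for lo in range(-90,40,10):
    b=k&(q[:,2]>lo)&(q[:,2]<lo+10)
    if b.sum()>3: print(lo,b.sum(),"x",np.percentile(q[b,0],[3,50,97]),"y",np.percentile(q[b,1],[3,25,50,75,97]),"I",S.reshape(-1,3)[b].mean())
E
```

```text
False
a 11.65 [ 377.5809 -201.3202  224.9137] w 11.198339757000953 F [-4.105  -0.5165  0.2258]
False
b 12.76 [ 383.398  -177.5105  319.6031] w 11.74452003414294 F [-0.1116 -0.1833 -1.2528]
-70 7 x [-3.3766  4.985  17.4872] y [-22.4242 -16.7762 -15.5283 -13.0613  -5.1642] I 133.66666666666666
-60 21 x [-5.5474 12.8436 42.6355] y [-27.848  -18.5346  -9.2325   1.6399   9.3293] I 125.2063492063492
-50 24 x [-6.2409 25.9123 53.6561] y [-29.5857 -12.6177  -2.6441  16.534   32.174 ] I 123.20833333333333
-40 41 x [-1.9976 22.227  58.7498] y [-34.4594 -20.5311  -0.3497  23.4099  42.2933] I 120.5691056910569
-30 44 x [ 0.805  22.9249 56.8416] y [-34.5508 -10.7432  14.1145  34.8372  55.3958] I 116.17424242424242
-20 47 x [-2.7146 20.4873 56.8889] y [-50.0252   3.6233  30.5488  55.7449  74.7965] I 115.8581560283688
-10 50 x [-2.8847 17.7393 56.8196] y [-43.9537 -10.5558  47.615   68.2604  92.3302] I 115.72666666666667
0 57 x [-9.2831 14.353  57.3723] y [-26.5594   9.6966  56.0068  84.1819  95.6437] I 116.17543859649123
10 54 x [-3.9852 21.6907 56.8566] y [-4.0854  7.9876 62.7127 82.3215 89.9262] I 102.30246913580247
20 56 x [ 0.2618 18.8117 55.6736] y [-4.8474  7.4434 69.0612 79.0746 85.0788] I 96.35119047619048
30 47 x [-14.2133   7.7358  23.1778] y [-3.0237  6.6941 19.7541 55.1443 72.9907] I 77.16312056737588
```

View pics/s3.png

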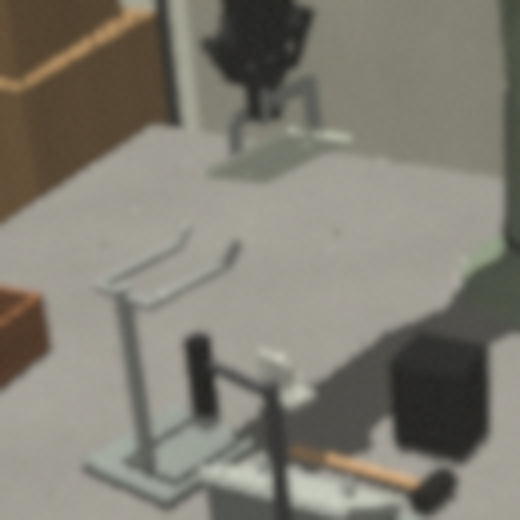

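```bash
cat > cov.py <<'E'
from poses import *
from scipy.spatial import cKDTree
def coverpts():
    tp=read_tool_pos();out=[]
    for nm in("scene","top"):
        S,d=grab_frame(nm);P=cloud(nm,d).reshape(-1,3)
        q=np.c_[(P-tp)@hx,(P-tp)@hyv,P[:,2]-tp[2]]
        k=(abs(q[:,0])<90)&(abs(q[:,1])<115)&(q[:,2]<60)&(q[:,2]>-100)&(d.ravel()>0)
        out.append((q[k],S.reshape(-1,3)[k].astype(int)))
    return out
def plane(q,it=600,tol=3,rng=np.random.default_rng(0)):
    best=None
    for _ in range(it):
        a=q[rng.choice(len(q),3,False)];nn=np.cross(a[1]-a[0],a[2]-a[0]);l=np.linalg.norm(nn)
        if l<300: continue
        nn/=l
        if abs(nn[2])<.6: continue
        k=abs((q-a[0])@nn)<tol
        if best is None or k.sum()>best.sum(): best=k
    m=q[best].mean(0);nn=np.linalg.svd(q[best]-m)[2][2];return m,nn*np.sign(nn[2]),best
E
python3 - <<'E'
from cov import *
(qs,Is),(qt,It)=coverpts()
for nm,q,I in(("scene",qs,Is),("top",qt,It)):
    k=(q[:,2]<5)&(I.mean(1)>80); 
    print(nm,k.sum()); 
    if k.sum()<30: continue
    m,nn,b=plane(q[k]); print(m,nn,b.sum()); print(cv2.minAreaRect(q[k][b][:,:2].astype(np.float32)))
    h=(q-m)@nn; kk=(h>30)&(h<62)&(abs(q[:,1])>15)&(q[:,2]<50);
    print("handle",kk.sum(),"\n",np.c_[q[kk],h[kk]][::max(1,kk.sum()//12)])
E
```

```text
scene 267
[ 26.3582  28.8832 -24.9858] [-0.4536 -0.4717  0.7561] 205
((26.535614013671875, 33.783626556396484), (69.99343872070312, 133.9415283203125), 3.254436492919922)
handle 88 
 [[  4.2289  41.9886  48.4804  59.407 ]
 [  3.9496  20.6034  36.119   60.274 ]
 [ 10.5208  62.1304  46.9512  45.8959]
 [  5.2988  36.7829  36.0624  51.9874]
 [  6.7923  17.3721  28.4618  54.7188]
 [  4.4517  65.652   38.0913  40.2883]
 [ 14.9255  65.1641  37.4477  35.2809]
 [  3.1539 -41.1799  -1.4959  61.3357]
 [  9.9887 -29.2629  -0.6953  53.2195]
 [  1.5762 -32.9913  -8.3803  52.9832]
 [ 13.4288 -38.1629 -13.7978  45.9499]
 [ 11.6962 -35.5966 -22.0197  39.3083]
 [ 16.4586 -37.2193 -29.0243  32.617 ]]
top 564
[ 19.5581  32.9408 -16.5914] [-0.4457 -0.4614  0.7671] 531
((21.336566925048828, 43.47303009033203), (105.31851959228516, 64.29084777832031), 89.85771179199219)
handle 97 
 [[12.1385 67.3782 39.9848 30.8157]
 [ 7.5071 63.8523 47.9556 40.6212]
 [ 2.3688 69.6465 37.4187 32.1551]
 [ 1.0253 60.6948 49.4625 46.1231]
 [ 3.7592 38.7796 44.8541 51.4818]
 [ 3.3342 30.7976 41.9776 53.1478]
 [ 1.693  27.8163 40.8856 54.4173]
 [-1.3269 31.4542 38.9776 52.6211]
 [-7.7682 47.2677 49.1895 56.0287]
 [-1.5728 22.986  34.4902 53.1959]
 [-5.4986 29.7906 35.8256 52.8302]
 [-7.7289 28.0903 39.5935 57.4992]
 [-6.761  15.5842 28.7693 54.5353]]
```

```bash
python3 - <<'E'
from poses import *
R=read_tool_rot();print(R);print("tool axes in hook frame\n",np.c_[hx,hyv,Z].T@R); print(tool(hx,-Z)); print(read_tool_pos(),inverse_kinematics(read_tool_pos(),tool(hx,-Z)),read_joint_positions())
E
```

```text
[[ 0.2383  0.9712 -0.0002]
 [ 0.9712 -0.2383  0.0002]
 [ 0.0002 -0.0002 -1.    ]]
tool axes in hook frame
 [[-0.      1.     -0.0002]
 [ 1.      0.      0.0002]
 [ 0.0002 -0.0002 -1.    ]]
[[ 0.2383  0.9712 -0.    ]
 [ 0.9712 -0.2383 -0.    ]
 [-0.      0.     -1.    ]]
[ 383.4764 -177.512   319.8451] [ 1.0995  0.1634 -0.8956  1.9422  0.1429  1.1009 -0.0952] [ 1.0995  0.1636 -0.8956  1.942   0.1428  1.1012 -0.0951]
```

```bash
python3 - <<'E'
from poses import *
from scipy.spatial.transform import Rotation as Rn
Rh=read_tool_rot();q0=read_joint_positions()
nw=-.45*hx-.463*hyv+.762*Z;nw/=np.linalg.norm(nw)
ax=np.cross(nw,Z);ang=np.arcsin(np.linalg.norm(ax));ax/=np.linalg.norm(ax)
for x in(230,300,380):
  for y in(-330,-400,-470):
    o=[]
    for f in(0,.5,1):
      for yaw in(0,-.5,-1):
        R=Rn.from_rotvec([0,0,yaw]).as_matrix()@Rn.from_rotvec(ax*ang*f).as_matrix()@Rh
        o.append(all(inverse_kinematics([x,y,z],R) is not None for z in(45,200)))
    print(x,y,np.array(o).astype(int))
E
```

```text
230 -330 [1 1 1 1 1 1 1 1 1]
230 -400 [1 1 1 1 1 1 1 1 1]
230 -470 [1 1 1 1 1 1 1 1 1]
300 -330 [1 1 1 1 1 1 1 1 1]
300 -400 [1 1 1 1 1 1 1 1 1]
300 -470 [1 1 1 1 1 1 1 1 1]
380 -330 [1 1 1 1 1 1 1 1 1]
380 -400 [1 1 1 1 1 1 1 1 1]
380 -470 [1 1 1 1 1 1 1 1 1]
```

```bash
python3 - <<'E'
from poses import *
from scipy.spatial.transform import Rotation as Rn
Rh=tool(hx,-Z)
nw=-.45*hx-.463*hyv+.762*Z;nw/=np.linalg.norm(nw)
ax=np.cross(nw,Z);ang=np.arcsin(np.linalg.norm(ax));ax/=np.linalg.norm(ax)
R=Rn.from_rotvec(ax*ang).as_matrix()@Rh;tz=R[:,2]
G=np.array([290,-400,0.])
move_straight(G+[0,0,320],feed=250);show("0")
move_straight(G+Z*160+19*tz,feed=100,attitude=R);wait(.2);show("lev")
print(move_straight(G+Z*56+19*tz,feed=60,stop_force=6));show("low")
close(20);ungrasp();wait(.2);show("open")
move_straight(read_tool_pos()-tz*60,feed=150);move_ptp(G+Z*330,Rh)
move_straight(G+[-20,190,330],feed=300);show("away")
for nm in("scene","top"):
    im,d=grab_frame(nm);np.savez(nm+"4.npz",im=im,d=d)
    c=project(nm,[290,-400,30])[0].astype(int);print(nm,c)
    if nm=="top": cv2.imwrite("pics/t4.png",cv2.resize(im[max(0,c[1]-70):c[1]+70,max(0,c[0]-90):c[0]+90],None,fx=4,fy=4,interpolation=cv2.INTER_CUBIC))
E
```

```text
0 14.03 [ 290.7647 -398.7735  320.1166] w 11.297545809216613 F [ 0.5802  0.7162 -0.3363]
lev 16.12 [ 279.4924 -406.7033  145.826 ] w 11.192738671448149 F [-0.2388 -0.5913 -0.6977]
True
low 17.71 [ 279.4767 -406.4057   43.5175] w 11.462796061519997 F [0.6557 1.4854 7.6082]
open 18.83 [ 279.126  -406.1149   42.8963] w 85.71902479505991 F [ 0.7878 -0.6479  0.3331]
away 21.17 [ 270.0065 -209.9619  329.5402] w 85.44468639713925 F [ 0.2762 -0.3526  0.1748]
scene [218 176]
top [509 269]
```

View pics/t4.png

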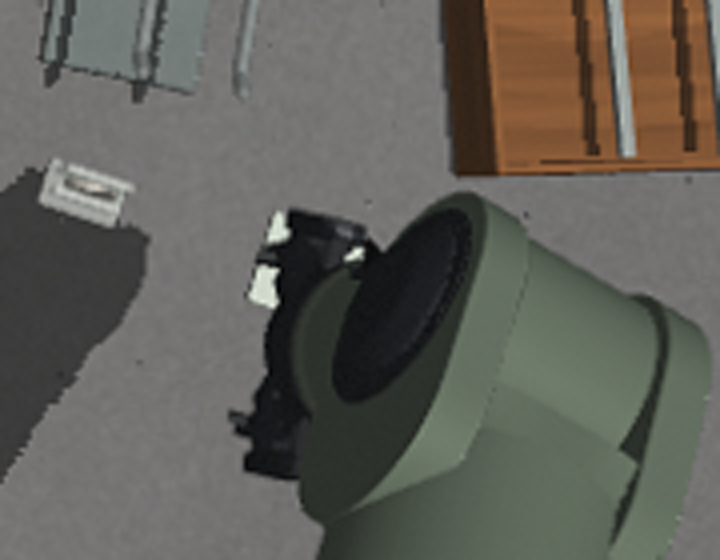

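The arm hides the cover in that view. I'll use the scene camera's depth around that spot instead.

```bash
python3 - <<'E'
from cov import *
for nm in("scene","top"):
    D=np.load(nm+"4.npz");P=cloud(nm,D["d"]).reshape(-1,3);I=D["im"].reshape(-1,3).astype(int)
    k=(abs(P[:,0]-285)<120)&(abs(P[:,1]+400)<130)&(P[:,2]<90)&(D["d"].ravel()>0)
    P=P[k];I=I[k]
    w=(I.min(1)>150)&(P[:,2]<35)
    print(nm,len(P),"white",w.sum()); 
    if w.sum()>40: print(np.percentile(P[w],[5,50,95],axis=0));m,nn,b=plane(P[w]);print(m,nn,b.sum(),cv2.minAreaRect(P[w][b][:,:2].astype(np.float32)))
    b=(P[:,2]>45)&(P[:,2]<80); print("bar",b.sum()); 
    if b.sum()>10:
        q=P[b];print(np.median(q,axis=0),np.percentile(q,[3,97],axis=0));V=np.linalg.svd(q-q.mean(0))[2][0];print(V,np.ptp((q-q.mean(0))@V))
E
```

```text
scene 1153 white 357
[[ 192.5463 -477.3357   -4.1013]
 [ 315.7788 -405.3035    0.605 ]
 [ 397.4572 -317.2199    7.6664]]
[ 336.0502 -407.4574    1.2778] [ 0.0554 -0.017   0.9983] 207 ((317.78564453125, -405.2677001953125), (173.22341918945312, 178.38539123535156), 3.4117929935455322)
bar 104
[ 369.5356 -483.9528   59.0643] [[ 280.8459 -527.1673   47.1677]
 [ 402.3279 -335.3815   70.358 ]]
[ 0.5194 -0.8539  0.0329] 200.9900137952389
top 2867 white 83
[[ 279.6749 -400.6903    1.1442]
 [ 298.0296 -336.3636    5.708 ]
 [ 342.5625 -323.2345   10.9719]]
[ 306.0107 -340.2645    5.8943] [-0.0118  0.0074  0.9999] 59 ((301.0924377441406, -360.1085510253906), (69.95079040527344, 68.2247543334961), 63.75959777832031)
bar 106
[ 380.8262 -491.482    66.1772] [[ 369.384  -524.04     46.3579]
 [ 402.9967 -487.8486   74.9777]]
[-0.6941 -0.6722  0.2576] 54.17338359373495
```

```bash
python3 - <<'E'
from cov import *
move_ptp([400,180,380],tool(hx,-Z));show("away")
im,d=grab_frame("top");np.savez("top5.npz",im=im,d=d);s,ds=grab_frame("scene");np.savez("scene5.npz",im=s,d=ds)
for nm,I,D in(("top",im,d),("scene",s,ds)):
    P=cloud(nm,D).reshape(-1,3);I=I.reshape(-1,3).astype(int)
    k=(abs(P[:,0]-285)<90)&(abs(P[:,1]+400)<110)&(P[:,2]<75)&(D.ravel()>0)&((I.max(1)-I.min(1))<40)
    w=k&(I.min(1)>(150))&(P[:,2]<30);b=k&(P[:,2]>48)&(P[:,2]<75)
    print(nm,w.sum(),b.sum(),np.median(P[w],axis=0) if w.any() else "")
    if w.sum()>50 and nm=="top":
        lab=np.zeros(400*640,np.uint8);lab[w]=255;c=np.vstack([x for x in cv2.findContours(lab.reshape(400,640),cv2.RETR_EXTERNAL,cv2.CHAIN_APPROX_NONE)[0] if len(x)>8])
        print(cv2.minAreaRect(onz("top",c.reshape(-1,2),6.)[:,:2].astype(np.float32)))
    if b.sum()>10:
        q=P[b];m=np.median(q,axis=0);V=np.linalg.svd(q-q.mean(0))[2][0];t=(q-m)@V;print(m,q.mean(0),V,np.ptp(t),m+V*(t.max()+t.min())/2)
E
```

```text
away 22.89 [400.3515 179.0062 379.809 ] w 84.87384415643402 F [-0.721  -0.8534  0.0391]
top 765 204 [ 288.1927 -392.5593    6.0277]
((290.0784912109375, -394.1043701171875), (135.77122497558594, 70.95841217041016), 68.53694915771484)
[ 290.6754 -395.3391   61.0031] [ 292.165  -395.4633   60.6595] [-0.2256 -0.9742 -0.0026] 141.2380796791914 [ 289.2808 -401.3623   60.9868]
scene 266 51 [ 302.2021 -394.7883    2.5513]
[ 299.287  -396.6205   57.5915] [ 303.9339 -391.7755   56.9672] [ 0.0098 -0.9997  0.0205] 160.6632015058871 [ 299.4526 -413.4534   57.9365]
```

```bash
python3 - <<'E'
from cov import *
D=np.load("top5.npz");I=D["im"].astype(int);P=cloud("top",D["d"])
k=(abs(P[...,0]-290)<90)&(abs(P[...,1]+394)<90)&((I.max(2)-I.min(2))<40)
b=k&(P[...,2]>50)&(P[...,2]<72);q=P[b];q=q[np.hypot(q[:,0]-290,q[:,1]+394)<72]
vx,vy,x0,y0=cv2.fitLine(q[:,:2].astype(np.float32),cv2.DIST_HUBER,0,.01,.01).ravel();print(len(q),np.degrees(np.arctan2(vy,vx)),x0,y0)
o=np.argsort(q[:,1]);print(q[o][::15])
w=k&(I.min(2)>150)&(P[...,2]<30);c=cv2.findContours((w*255).astype(np.uint8),cv2.RETR_EXTERNAL,cv2.CHAIN_APPROX_NONE)[0]
for x in c:
    if len(x)>8: print(cv2.contourArea(x),cv2.minAreaRect(onz("top",x.reshape(-1,2),6.)[:,:2].astype(np.float32)))
E
```

```text
196 67.679436 289.3745 -393.3935
[[ 265.2361 -452.183    61.8853]
 [ 265.6314 -444.3592   65.985 ]
 [ 271.6929 -434.3362   62.4017]
 [ 277.7099 -425.1262   56.7808]
 [ 275.0819 -418.0179   58.8812]
 [ 287.1332 -408.3205   62.5252]
 [ 293.2492 -398.2964   58.7057]
 [ 293.6046 -388.3628   61.0513]
 [ 293.8783 -379.7541   60.1183]
 [ 303.0004 -369.1998   65.7596]
 [ 300.3953 -360.0099   65.9262]
 [ 303.5993 -350.8805   67.0075]
 [ 312.629  -340.9204   63.3352]
 [ 312.8267 -334.6545   64.2104]]
388.0 ((271.9003601074219, -387.073974609375), (135.5015411376953, 32.09535217285156), 68.72172546386719)
277.5 ((312.2817687988281, -402.2385559082031), (134.77639770507812, 26.26055145263672), 69.94774627685547)
```

```bash
python3 - <<'E'
from cov import *
a=np.radians(68.6);cx=np.array([np.sin(a),-np.cos(a),0]);C=np.array([290,-394.,0]);Rc=tool(cx,-Z);Rh=tool(hx,-Z)
move_ptp(C+Z*260,Rc);show("above")
print(move_straight(C+Z*36,feed=150,stop_force=8));show("at")
close(100);show("closed")
move_straight(C+Z*90,feed=60)
move_straight(C+Z*260,feed=150);show("up")
move_straight(hk(-135,264),feed=120,attitude=Rh);wait(.2);show("pre")
for nm,(q,I) in zip(("scene","top"),coverpts()):
    k=(q[:,2]<5)&(I.mean(1)>80);m,nn,b=plane(q[k]);print(nm,b.sum(),k.sum(),m,nn,cv2.minAreaRect(q[k][b][:,:2].astype(np.float32)))
E
```

```text
above 25.13 [ 290.7653 -393.46    260.1416] w 85.44611764310623 F [0.0232 0.0028 0.3141]
False
at 26.77 [ 290.2306 -394.2684   36.5784] w 85.41041511939173 F [ 0.6769  0.4568 -0.3989]
closed 27.46 [ 290.0727 -394.0547   36.0398] w 9.956454243909622 F [ 0.3714 -1.0738  1.2583]
up 29.79 [ 289.7364 -393.6862  259.2795] w 10.083582203054172 F [-0.0442  0.0444 -1.4008]
pre 31.86 [ 373.3265 -206.1374  263.9667] w 10.05599077035884 F [-0.3225  0.085  -1.4956]
scene 249 386 [  7.3521   2.3755 -30.4426] [-0.0044  0.0065  1.    ] ((3.524829864501953, 0.9023513793945312), (145.55532836914062, 75.92841339111328), 89.6058349609375)
top 518 681 [ -2.5493  31.8219 -29.8363] [-0.0059 -0.0122  0.9999] ((-0.8371238708496094, 6.149623870849609), (70.80624389648438, 125.61006927490234), 0.1637759953737259)
```

The cover is level and centred in the grip, so I'll insert it and lower it.

```bash
python3 - <<'E'
from cov import *
move_straight(hk(-135,213),feed=100);wait(.2);show("pre")
h=move_straight(hk(-36,213),feed=80,stop_force=8);show(f"in {h}")
if not h:
    h=move_straight(hk(-36,185),feed=30,stop_force=5);show(f"down {h}")
    close(20);wait(.1);ungrasp();wait(.2);show("open")
    move_straight(hk(-36,300),feed=150);show("up")
    move_ptp(np.r_[P0[:2]-[60,100],380],tool(px,-Z));show("away")
    im,d=grab_frame("top");np.savez("top6.npz",im=im,d=d);s,ds=grab_frame("scene");np.savez("scene6.npz",im=s,d=ds)
    t=im[90:260,340:510];s=s[150:260,190:300];cv2.imwrite("pics/c6.png",np.hstack([cv2.resize(t,(400,400),interpolation=cv2.INTER_CUBIC),cv2.resize(s,(400,400),interpolation=cv2.INTER_CUBIC)]))
E
```

```text
pre 32.82 [ 373.7121 -206.0661  213.5243] w 10.347780390084525 F [-0.2702 -0.5782 -0.8586]
in False 34.21 [ 469.2488 -229.5106  213.0698] w 10.145617485352295 F [ 0.0515 -0.3955 -0.9483]
down True 34.95 [ 469.4943 -229.4957  189.4391] w 10.503593554000949 F [-2.6151  1.0106 10.3538]
open 36.18 [ 469.1756 -229.4255  189.169 ] w 85.15442879373431 F [-0.0259 -0.2091 -0.4022]
up 37.08 [ 469.2118 -229.4384  299.1932] w 85.65857786137875 F [ 0.26    0.0708 -0.0541]
away 38.64 [446.2123 186.5986 379.6458] w 85.64618457853301 F [-0.2633 -0.056  -0.214 ]
```

View pics/c6.png

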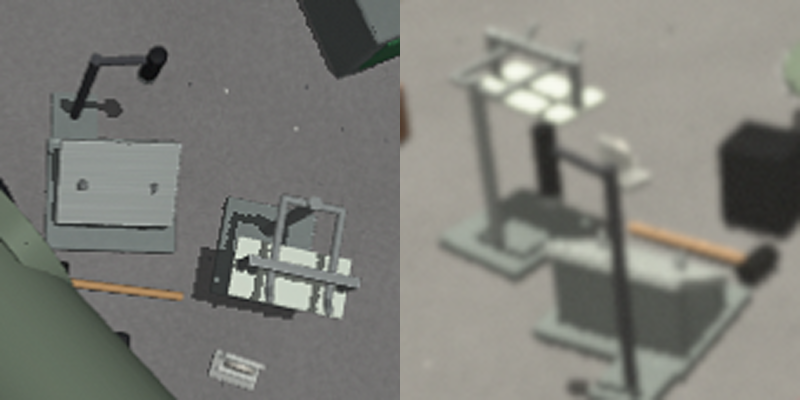

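The cover hangs across both prongs. The face is bare, with pins at about (375,169) and (405,169) in the full picture. Next I measure the face precisely from the clouds.

```bash
python3 - <<'E'
from cov import *
D=np.load("top6.npz");I=D["im"].astype(int);P=cloud("top",D["d"])
h=(P-F0)@n; u=(P-F0)@xs; v=(P-F0)@ys
k=(abs(h)<7)&(abs(u)<62)&(abs(v)<82)
core=(abs(u)<45)&(abs(v)<65)&(abs(h)<7)&~((abs(u)<25)&(abs(abs(v)-45)<12))
q=P[core];m=q.mean(0);nn=np.linalg.svd(q-m)[2][2];nn*=np.sign(nn[2]);print("plane",m,nn,((q-m)@nn).std(),"incl",np.degrees(np.arccos(nn[2])),"h0",(m-F0)@n)
print("bright",np.percentile(I[core].mean(1),[5,50,95]))
M=((k&(I.mean(2)>np.percentile(I[core].mean(1),5)-12))*255).astype(np.uint8);M=cv2.morphologyEx(M,cv2.MORPH_CLOSE,np.ones((5,5)))
c=max(cv2.findContours(M,cv2.RETR_EXTERNAL,cv2.CHAIN_APPROX_NONE)[0],key=cv2.contourArea)
# known: inclination 30deg; use plane through m with n
def onplane(uv,hh=0):
    o,r=rays("top",uv);t=((m+n*hh-o)@n)/(r@n);return o+r*t[:,None]
X=onplane(c.reshape(-1,2));X=np.c_[(X-F0)@xs,(X-F0)@ys];print("rect (u,v rel F0)",cv2.minAreaRect(X.astype(np.float32)),np.percentile(X,[1,99],axis=0))
# pins
mu=np.median(I[core].mean(1))
for cx,cy in((374.9,168.6),(405,169.5)):
    W=np.zeros((400,640),bool);W[int(cy)-8:int(cy)+9,int(cx)-8:int(cx)+9]=1
    g=W&(abs(I.mean(2)-cv2.blur(I.mean(2),(25,25)))>14)&k.astype(bool)|W&(h>5)&(h<25)
    vv,uu=np.nonzero(g);w=W&(h>8)&(h<25)
    print(g.sum(),uu.mean(),vv.mean(),[ ((x-F0)@xs,(x-F0)@ys) for x in onplane([[uu.mean(),vv.mean()]],9)],"depth pts",w.sum(),u[w].mean() if w.any() else 0,v[w].mean() if w.any() else 0)
    print(I.mean(2)[int(cy)-6:int(cy)+8,int(cx)-5:int(cx)+7].astype(int))
E
```

```text
plane [601.9081 -44.3075  75.826 ] [-0.499   0.0318  0.866 ] 2.5321600353269975 incl 29.998278017539366 h0 1.1161473947907843
bright [145.     147.6667 151.    ]
rect (u,v rel F0) ((-0.4941864013671875, -0.5748291015625), (146.24581909179688, 108.21277618408203), 89.8657455444336) [[-54.4579 -73.5806]
 [ 53.4771  72.3203]]
148 370.27702702702703 167.95945945945945 [(np.float64(-0.15584135279731337), np.float64(57.8776930320019))] depth pts 14 0.41770510116080256 43.65103984111771
[[148 148 148 148 149 149 149 149 149 149 148 149]
 [146 145 145 145 145 146 147 146 146 146 147 147]
 [147 147 147 146 147 148 147 147 147 145 145 146]
 [149 149 149 150 150 150 150 152 151 149 149 149]
 [149 149 150 151 135  99  99 133 150 149 149 149]
 [146 148 149 140 105  87  95 102 129 150 149 149]
 [149 150 152 122  69  95 106 109 133 151 149 148]
 [151 151 153 126  65  93 117 102 123 155 153 151]
 [148 148 149 125  71  79  92 108 136 149 147 147]
 [147 148 150 152 153 153 153 152 151 150 151 151]
 [145 144 145 145 146 147 147 147 147 146 146 148]
 [146 147 146 146 146 147 146 146 146 146 146 146]
 [1
[... 272 characters left out ...]
148 148 147 147 146 146 146 145 145]
 [146 146 146 145 146 146 146 146 146 146 146 146]
 [147 149 149 148 149 149 148 148 148 148 148 148]
 [147 146 147 146 147 147 147 147 145 146 145 145]
 [148 148 149 149 151 135 141 150 147 148 147 147]
 [147 146 146 131  94  82  91 131 147 144 145 144]
 [148 146 148 134  96  87 110 139 146 145 145 143]
 [151 151 152 155 106  92 112 139 150 149 149 149]
 [149 148 147 150 106  75 127 147 147 146 146 146]
 [148 149 149 150 109 128 153 150 149 149 149 147]
 [146 144 145 145 147 146 145 143 143 143 143 142]
 [145 146 145 145 145 146 145 144 144 144 144 144]
 [147 146 146 146 145 146 145 146 146 146 144 145]
 [146 146 146 146 146 146 145 145 146 144 144 144]]
```

```bash
python3 - <<'E'
from cov import *
D=np.load("top6.npz");I=D["im"].astype(int).mean(2)
m=F0+1.0*n
for (x0,x1,y0,y1) in((370,380,164,172),(400,410,165,174)):
    w=np.clip(140-I[y0:y1,x0:x1],0,None);vv,uu=np.mgrid[y0:y1,x0:x1];c=[(w*uu).sum()/w.sum(),(w*vv).sum()/w.sum()]
    o,r=rays("top",[c])
    for hh in(5,9):
        t=((m+n*hh-o)@n)/(r@n);X=(o+r*t[:,None])[0];print(c,hh,(X-F0)@xs,(X-F0)@ys)
# plate position again from this view and scene
D=np.load("top6.npz");im=D["im"].astype(int)
S=np.load("scene0.npz");P=cloud("scene",S["d"]).reshape(-1,3);I=S["im"].reshape(-1,3).astype(int)
k=(abs(P[:,0]-506)<75)&(abs(P[:,1]-288)<80)&(I.min(1)>130)&(P[:,2]<25);print("scene plate",k.sum(),np.median(P[k,2]),cv2.minAreaRect(P[k][:,:2].astype(np.float32)))
# rib top centre from top0
T=np.load("top0.npz");ct=cloud("top",T["d"]).reshape(-1,3);k=(abs(ct[:,0]-506)<35)&(abs(ct[:,1]-288)<40)&(ct[:,2]>30);print("rib",k.sum(),np.median(ct[k,2]),cv2.minAreaRect(ct[k][:,:2].astype(np.float32)))
py=np.array([-px[1],px[0],0]);
Rp=tool(px,-Z);Rf=tool(xs,-n)
for p,R in((P0+Z*160,Rp),(P0+Z*11,Rp),(P0+Z*330,Rp),(F0+80*n+120*Z,Rf),(F0+12*n,Rf),(F0+100*n,Rf)): print(inverse_kinematics(p,R) is not None)
E
```

```text
[np.float64(374.2632727272727), np.float64(168.3258181818182)] 5 -2.254972233805531 45.65053059397954
[np.float64(374.2632727272727), np.float64(168.3258181818182)] 9 -0.9282312023030164 46.088846812469335
[np.float64(404.86619718309856), np.float64(169.48708920187792)] 5 -2.754459331621727 -44.821267379721114
[np.float64(404.86619718309856), np.float64(169.48708920187792)] 9 -1.4262074810710468 -44.10929741464117
scene plate 475 8.050321629059908 ((506.48419189453125, 289.5426330566406), (149.46432495117188, 155.90167236328125), 0.2535777986049652)
rib 86 45.000674333184634 ((505.609619140625, 285.8570251464844), (50.0083122253418, 15.127861976623535), 75.66419982910156)
True
True
True
True
True
True
```

```bash
cat >> poses.py <<'E'
F1=F0-.5*xs+.2*ys+.6*n
P1=np.array([505.8,287.5,4.])
E
python3 - <<'E'
from cov import *
Rp=tool(px,-Z);Rf=tool(xs,-n)
move_ptp(P1+Z*200,Rp);show("above")
print(move_straight(P1+Z*11.5,feed=120,stop_force=8));wait(.1);show("at")
close(110);show("closed");t0=read_tool_pos()
move_straight(P1+Z*60,feed=60);move_straight(P1+Z*250,feed=150);show("up")
move_straight(F1+60*n+130*Z,feed=150,attitude=Rf)
move_straight(F1+75*n,feed=100);wait(.2);show("pre")
tp=read_tool_pos()
for nm in("scene","top"):
    im,d=grab_frame(nm);np.savez(nm+"7.npz",im=im,d=d);P=cloud(nm,d).reshape(-1,3)
    q=np.c_[(P-tp)@xs,(P-tp)@ys,(P-tp)@n]
    k=(abs(q[:,0])<60)&(abs(q[:,1])<85)&(abs(q[:,2]+5)<20)&(im.reshape(-1,3).min(1)>110)
    print(nm,k.sum())
    if k.sum()>40: m,nn,b=plane(q[k]);print(m,nn,b.sum(),cv2.minAreaRect(q[k][b][:,:2].astype(np.float32)),np.percentile(q[k][b],[2,98],axis=0))
E
```

```text
above 39.59 [506.2764 287.0471 205.1047] w 85.49251945649927 F [-0.6701 -0.244   0.6005]
False
at 41.41 [506.0922 287.5914  16.0077] w 85.65726040933427 F [-0.3457 -0.0088  0.1984]
closed 42.08 [505.8851 287.5071  15.7979] w 12.33465798517498 F [-2.8566 -1.1195  6.0487]
up 44.45 [505.4953 287.2987 253.1806] w 12.51341975056489 F [-0.1958 -0.0385 -3.1483]
pre 48.89 [563.9072 -42.1196 140.0074] w 12.492005407160253 F [-0.045   0.4234 -2.852 ]
scene 118
[20.7678 12.091  -8.1063] [ 0.029  -0.0046  0.9996] 103 ((1.8946685791015625, 2.2201309204101562), (131.2958221435547, 89.22647857666016), 88.78480529785156) [[-38.5603 -63.2632 -11.6474]
 [ 44.9933  65.9389  -5.3913]]
top 708
[ 6.955   5.2942 -5.612 ] [0.0078 0.0069 0.9999] 513 ((0.40001678466796875, -0.34326934814453125), (78.91814422607422, 129.568603515625), 1.3309288024902344) [[-38.1288 -62.9636  -8.7978]
 [ 39.0043  62.6491  -2.7064]]
```

The plate is held centred and parallel to the face. I'll descend with a force guard.

```bash
python3 - <<'E'
from cov import *
move_straight(F1+36*n,feed=80)
h=move_straight(F1+9*n,feed=25,stop_force=10);p=read_tool_pos();show(f"down {h}");print("u,v,h rel F1",(p-F1)@xs,(p-F1)@ys,(p-F1)@n,read_wrist_force()@np.c_[xs,ys,n],read_moment())
E
```

```text
down True 50.53 [595.1921 -44.0189  84.9936] w 12.708071466947592 F [-6.1788  0.6395 11.9356]
u,v,h rel F1 -0.2182284675497959 -0.014749826233603942 11.816149600532937 [ 0.5938  0.2801 13.4393] [-0.104   0.3749 -0.0756]
```

It stopped at h = 11.8 mm, where a seated plate would be at about 11.6 mm. I'll release, retract and verify.

```bash
python3 - <<'E'
from cov import *
ungrasp();wait(.2);show("open")
move_straight(F1+120*n,feed=150);move_ptp([400,180,380],tool(hx,-Z));show("away")
im,d=grab_frame("top");P=cloud("top",d).reshape(-1,3);I=im.reshape(-1,3)
q=np.c_[(P-F1)@xs,(P-F1)@ys,(P-F1)@n]
k=(abs(q[:,0])<60)&(abs(q[:,1])<80)&(q[:,2]>3)&(q[:,2]<14)&(I.min(1)>110)
m,nn,b=plane(q[k],tol=4);print(k.sum(),m,nn,cv2.minAreaRect(q[k][b][:,:2].astype(np.float32)))
core=(abs(q[:,0])<36)&(abs(q[:,1])<60)&(abs(q[:,0])>12)&(q[:,2]<20);print("plate top h",np.median(q[core,2]),"low/high",np.median(q[core&(q[:,0]<-20),2]),np.median(q[core&(q[:,0]>20),2]),"L/R",np.median(q[core&(q[:,1]<-30),2]),np.median(q[core&(q[:,1]>30),2]))
g=np.c_[(P-H0)@hx,(P-H0)@hyv,P[:,2]];kb=(abs(g[:,0]+36)<25)&(abs(g[:,1])<66)&(g[:,2]>211)&(g[:,2]<225);print("bar",kb.sum(),np.median(g[kb],axis=0),np.percentile(g[kb,1],[2,98]))
cv2.imwrite("pics/t8.png",im)
E
```

```text
open 51.43 [594.7018 -44.0319  84.4393] w 85.43471536927521 F [ 0.0232  0.8054 -0.3421]
away 53.88 [400.6464 178.7513 379.1435] w 85.49592558951454 F [-0.2353 -0.4567 -0.8011]
922 [ 0.2282 -0.8748  6.6023] [-0.0039 -0.0032  1.    ] ((0.9736137390136719, -0.255035400390625), (145.88014221191406, 107.72418212890625), 89.81438446044922)
plate top h 6.342590494448421 low/high 6.609468625400541 5.105570688491863 L/R 6.159421568097505 6.3652763032710045
bar 225 [-38.1061   2.1953 214.9933] [-61.1252  62.3229]
```

The plate's top is 6.3 mm above the face and parallel to it, so it is flush. The cover bar sits at x = −38, y = +2, z = 215 mm (top of the bar) in the hook frame. I'm handing the job in.

```bash
python3 -c "
from workcell import *
print(job_done(),read_time())"
```

```text
the job is handed in; nothing more can be done
the job is handed in; nothing more can be done
```

Handed in with the robot clock last read at 53.9 s of the 72 s allowed: the cover hangs on both prongs and the piezo plate measures flush on the face over its pins; the cover twisted in the first grip and brushed a prong tip, so I set it on the bench and regripped it; I didn't re-measure the bystanders afterwards, and no verdict came back.

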